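# Quarter-turn the spice dish with its ball towards the glass

### The job

Swing the lamp's arm aside so that its head no longer hangs over the spice dish. Then lift the dish off its board by its hoop and turn it a quarter turn so that its pouring lip points straight at the drinking glass, keeping it level and the loose grinding ball in the middle of its hollow all the way. Finish holding the dish still like that, a few centimetres above the middle of the board, with the lamp still aside and the glass, egg timer and matchbox left where they stand.

Things in the scene. Friction and masses are not known exactly. Their poses are not given: they have to be found in the camera images.
- dish: white round spice dish, 158 mm across, rim 28 mm high, 0.25 to 0.5 kg, loose on the board; origin at the centre of its underside, z up, pouring lip at +x. The hollow has a flat middle 20 mm across, 8 mm above the underside, then rises at 10 degrees to radius 45 mm and at 24 degrees to the rim
- dish_grip (a point): middle of the dish's grip bar: level dark wood, 12 mm wide (x), 90 mm long (y), 16 mm high, 111 mm above the underside, right over the centre of mass; axes as the dish's: pinch it across x. It tops a stiff steel hoop, fixed to the dish, that stands over it along y, feet at the rim at y = +-76 mm
- ball_center (a point): centre of the loose dark grinding ball, 36 mm across, 65 g, that lies in the dish and rolls freely; its rest is the middle of the dish, its centre 26 mm above the dish's underside (its axes mean nothing)
- board: fixed wooden board 220 (x) x 180 (y) x 16 mm, origin at the centre of its underside on the worktop, z up. The dish stands about its middle at the start, its lip roughly along +x; the glass stands off one long side (+y or -y), the egg timer off the other, about 190 mm from the centre
- lamp_arm (a joint): angle of the lamp's arm about its upright hinge on the post, rad, anticlockwise from above positive; near 0 at the start, the head over the dish. Stops at +0.3 and -1.6: it swings clear only to negative (clockwise from above), to the robot's left. It stays where it is left (friction 0.1 N m)
- lamp_hinge (a point): point on the upright hinge axis of the lamp at the height of its arm, 206 mm above the worktop; the fixed lamp has a foot 110 mm across and a post 16 mm thick, hinge cap up to 220 mm above the worktop
- lamp_knob (a point): on the lamp head's upright round black knob, 16 mm in diameter, 206 mm from the hinge axis; this point is on the knob's axis 240 mm above the worktop, the knob's top at 252 mm. The head under it is a flat disc 90 mm across, 197 to 214 mm above the worktop
- glass: drinking glass, 81 mm across, 91 mm high, loose; origin at the centre of its underside
- timer: egg timer, domed, 67 mm across, 58 mm high, loose; origin at the centre of its underside
- matchbox: matchbox 36 x 56 x 14 mm, loose, lying behind the board to the right; origin at the centre of its underside
Things that resemble listed ones, but are neither listed nor needed, are in the scene too. Leave any blue or orange look-alike of the glass alone.

How it is judged:
By the outcome, as a careful person would: the job done as asked, in the order asked, and still so for the second after the job is handed in, while the arm keeps its last pose, push and grip.
It also fails if it takes over 51 s, if anything falls off the work surface, if the arm or the gripper's body presses on something with over 40 N, if the wrist force passes 120 N, or if a joint passes its speed limit or range.

### The arm

A 6-joint arm with a two-finger parallel gripper is mounted at the origin on a cart in front of the work surface, level with it; the furniture and walls round the work are solid. World frame = base frame: x ahead of the robot, y to its left, z up, the work surface at z = 0. Lengths are in m, angles in rad, forces in N, time in s.
With the tool pointing down it reaches from about 0.35 to 0.85 m from the base axis. Payload 8.1 kg.
Tool frame: the origin (TCP) lies on the centre line of the jaws, within the pads' length; the fingertips stand 17 mm ahead of it and the grasp point (between the pads) lies 2 mm behind it; z points along the fingers, y is the line along which they close (so a half turn about z gives the same grasp; the last joint's range is limited). The gripper opens to 93 mm and grips with 3 to 60 N. Pads are 15 mm wide; open, the fingers measure 128 mm over their backs; the gripper's body (75 mm by 188 mm) begins 65 mm behind the grasp point.
Start: joints at [1.033, 0.13, 1.488, -0, 1.523, -0.085], TCP at [0.262, 0.54, 0.236] pointing down, gripper open.
Joint ranges: [-2.96, 2.96], [-0.89, 2.26], [0.02, 2.5], [-1.34, 4.48], [0, 2.73], [-2.66, 2.66]. Speed limits (rad/s): [2.39, 2.39, 2.79, 3.14, 3.14, 3.14].

### API

Orientations are given as a rotation vector (axis times angle).
In Python, from plant import robot, optics, close_job, models gives the robot as it stands.
- The arm moves only by the shell command python3 -m inch 'ROWS' [OPENING] [FORCE]. ROWS is a JSON object of lists of equal length, an entry for each row: "travel": the shift along the tool's x, y, z in m, a list of three; "spin": the turn about the tool's z in rad. In form: {"travel": [[x, y, z], ...], "spin": [spin, ...]}. A call has 1 to 10 rows; each row is the pose to reach, as a shift and turn from the pose commanded when the call began, along the tool's axes at that moment; what a row does not reach only later rows make up. A row lasts 1/12 s, in which the tool goes at most 41.7 mm and 7.16 degrees, less where a joint would pass 70% of its speed; a pose out of reach is approached as far as the arm can. A call with a gripper value outside its range is refused whole. OPENING is the closure, from 0 (fully open) to 1 (shut), set as the call begins (- or left out, the last holds). The fingers move at their own pace and stop on an object; FORCE is the grip in N (left out, the last holds). Time passes only in rows, so rows that repeat a pose let the fingers close. It gives the time, the measured TCP pose, the force, the opening and the grip force at its end, in the units of the state.
- robot.read_state(): the state, without advancing time (a new reading comes with each control period).
- optics.read_camera(name): name is "scene" or "top"; returns (picture, depth): 384x512x3 uint8, red, green, blue; 384x512 float32, m along the optical axis (not along the pixel's ray), 0 where there is no reading.
- optics.camera_info(name): a dict with "camera_matrix" (3x3 intrinsics, pixels), "view" (4x4, takes a point from world to camera coordinates). Camera axes: x right, y down, z forward; pixel columns grow to the right and rows downward; lengths in m; the calibration is good to about 2 mm. A picture is of the moment at which its call begins. camera_info takes no time and is no camera call.
- close_job(): hands the job in; it is judged then, once.
Trained networks look in the newest picture that a camera, given by its name, has taken for a name from the list of things; names that differ only in an ending like _2 or _b are one class to them, and where a whole thing is asked for, a point or a joint stands for the part that bears it (a point fixed in the world has none). Each returns a list of dicts, best first, with "p" (0 to 1); they miss things now and then, are a little off and sometimes report something else, mostly with a low value. They report only what shows in the picture. A call takes as long as a camera call. They do not tell look-alikes from the thing itself.
- models.look_for(camera, name): "centre" ([x, y, z] in m, in world coordinates, good to about 4 mm: the middle of the surface that is visible of it).
- models.masks_of(camera, name): "region" (384x512 bool, what is visible of it).
The state is a dict: "t": time; "q": joint angles; "dq": joint speeds; "joint_torque": joint torques, N m; "tool_pos": TCP position; "orientation": TCP orientation; "force": force on the tool from outside, world axes, zero at the start; "wrist_torque": the same for the moment, N m; "opening": finger opening in m; "gripper_force": force on a finger pad.
Only numpy, scipy, OpenCV 4.12 (cv2) and the standard library are available. Lean on these libraries where they do the work, as an engineer would, in place of code of your own. Each camera call takes 0.05 s, during which the arm holds its last target. There are 200 camera calls.

## Working session

There is one attempt and no reset: what is moved stays moved. The work goes in short steps, Python scripts to look and compute and a shell command to move; the robot and the scene stay as the last step left them, time stands still between calls to the robot, and variables do not carry over. Pictures are saved under pics/ and viewed, at most 10 in all, crops included, and the job is handed in when it is done.

```bash
ls; mkdir -p pics; cat > h.py <<'E'
import numpy as np, cv2
from plant import robot, optics, close_job, models
def cap(n):
    return optics.read_camera(n)
def world(n,u,v,z):
    i=optics.camera_info(n);K=np.array(i["camera_matrix"]);V=np.array(i["view"])
    R=V[:3,:3];t=V[:3,3];c=-R.T@t;d=R.T@np.linalg.inv(K)@np.array([u,v,1.])
    return c+d*(z-c[2])/d[2]
def cloud(n,depth):
    i=optics.camera_info(n);K=np.array(i["camera_matrix"]);V=np.array(i["view"])
    v,u=np.indices(depth.shape);p=np.stack([(u-K[0,2])/K[0,0]*depth,(v-K[1,2])/K[1,1]*depth,depth],-1)
    return (p-V[:3,3])@V[:3,:3]
def st():
    s=robot.read_state();return {k:np.round(s[k],4).tolist() for k in("t","q","tool_pos","orientation","force","opening","gripper_force")}
E
python3 - <<'E'
from h import *
np.set_printoptions(precision=3,suppress=True)
ims=[]
for n in("top","scene"):
    p,d=cap(n);cv2.imwrite(f"pics/{n}0.png",p[:,:,::-1])
    for k in "dish dish_grip ball_center board lamp_arm lamp_knob lamp_hinge glass timer matchbox".split():
        try: print(n,k,[(np.round(r["centre"],3).tolist(),round(r["p"],2)) for r in models.look_for(n,k)][:4])
        except Exception as e: print(n,k,e)
print(st())
E
```

```text
pics
top dish [([0.476, 0.089, 0.042], 0.71), ([0.491, 0.107, 0.216], 0.3)]
top dish_grip [([0.479, 0.089, 0.038], 0.57)]
top ball_center []
top board [([0.42, 0.069, 0.016], 0.92), ([0.626, -0.0, 0.012], 0.31), ([0.49, 0.11, 0.217], 0.25)]
top lamp_arm [([0.492, 0.109, 0.212], 0.7)]
top lamp_knob [([0.49, 0.107, 0.214], 0.89)]
top lamp_hinge [([0.562, 0.142, 0.213], 0.66)]
top glass [([0.642, 0.339, 0.091], 0.86), ([0.391, 0.341, 0.088], 0.79), ([0.51, 0.282, 0.094], 0.63)]
top timer [([0.462, -0.093, 0.044], 0.78)]
top matchbox [([0.625, 0.0, 0.01], 0.73)]
scene dish [([0.496, 0.09, 0.042], 0.98)]
scene dish_grip [([0.492, 0.092, 0.043], 0.73)]
scene ball_center [([0.495, 0.089, 0.054], 0.57)]
scene board [([0.435, 0.041, 0.012], 0.81), ([0.457, -0.106, 0.046], 0.36)]
scene lamp_arm [([0.487, 0.097, 0.214], 0.6)]
scene lamp_knob [([0.484, 0.096, 0.212], 0.94)]
scene lamp_hinge [([0.605, 0.148, 0.207], 0.57)]
scene glass [([0.648, 0.331, 0.074], 0.67), ([0.389, 0.324, 0.064], 0.63), ([0.494, 0.094, 0.048], 0.45)]
scene timer [([0.457, -0.108, 0.048], 0.94)]
scene matchbox [([0.618, -0.003, 0.014], 0.89), ([0.459, -0.107, 0.044], 0.51)]
{'t': 1.1, 'q': [1.0326, 0.1304, 1.4882, -0.0, 1.523, -0.0854], 'tool_pos': [0.2625, 0.5396, 0.2356], 'orientation': [0.7052, 3.0614, -0.0], 'force': [0.0089, -0.9879, 0.6662], 'opening': 0.0929, 'gripper_force': 0.0}
```

View pics/top0.png

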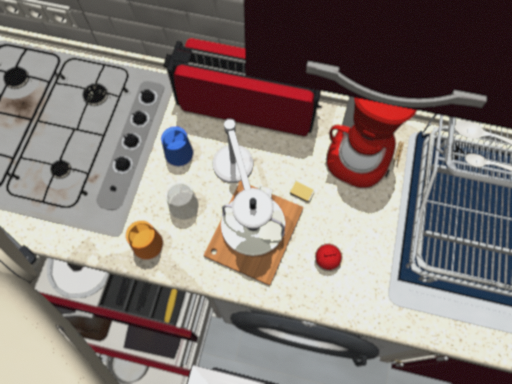

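View pics/scene0.png

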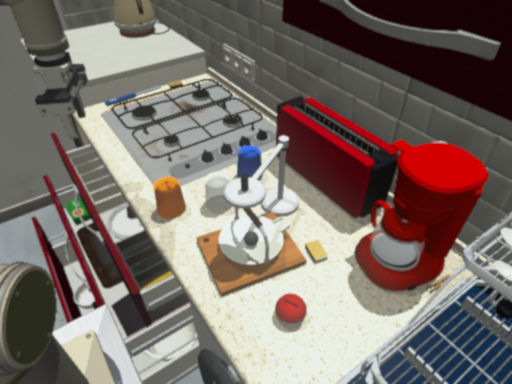

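The top picture shows the lamp head at (253,205) over the dish, the post top at (231,127), the clear glass at (182,200), and the blue (177,146) and orange (145,240) look-alikes. The timer is at (328,257) and the matchbox at (301,190). The scene view agrees.

```bash
python3 - <<'E'
from h import *
np.set_printoptions(precision=3,suppress=True)
for n in("top","scene"):
    p,d=cap(n);W=cloud(n,d);np.savez(f"{n}0.npz",p=p,W=W,d=d)
    ok=d>0
    def sel(x0,x1,y0,y1,z0,z1): 
        return ok&(W[...,0]>x0)&(W[...,0]<x1)&(W[...,1]>y0)&(W[...,1]<y1)&(W[...,2]>z0)&(W[...,2]<z1)
    for nm,b in dict(knobtop=(.43,.55,.03,.15,.244,.26),head=(.40,.56,.0,.18,.205,.222),cap=(.6,.8,.05,.25,.2,.235),glass=(.45,.58,.22,.34,.02,.1),glassrim=(.45,.58,.22,.34,.085,.1),timer=(.4,.52,-.16,-.04,.01,.07),mbox=(.58,.67,-.05,.05,.009,.02),foot=(.58,.78,.05,.26,.005,.05)).items():
        q=W[sel(*b)]
        if len(q)>4: print(n,nm,len(q),"med",np.median(q,0),"min",q.min(0),"max",q.max(0), "circ",np.array(cv2.minEnclosingCircle(q[:,:2].astype(np.float32))[0]))
    # board by network mask
    r=models.masks_of(n,"board")
    if r:
        m=r[0]["region"]&ok&(abs(W[...,2]-.016)<.006); q=W[m]
        (c,s,a)=cv2.minAreaRect(q[:,:2].astype(np.float32)); print(n,"board",len(q),c,s,a, "zmed",np.median(q[:,2]))
        print(cv2.boxPoints((c,s,a)))
    # bar points
    q=W[sel(.38,.6,.0,.2,.1,.16)]; print(n,"bar",len(q),q.mean(0) if len(q) else "")
    if len(q)>5:print(q.min(0),q.max(0)); 
t=cv2.imread("pics/top0.png")[130:300,130:360];cv2.imwrite("pics/topc.png",cv2.resize(t,None,fx=3.4,fy=3.4,interpolation=2))
E
```

```text
top knobtop 55 med [0.482 0.098 0.252] min [0.475 0.09  0.244] max [0.49  0.105 0.256] circ [0.483 0.098]
top head 1347 med [0.482 0.1   0.214] min [0.439 0.053 0.205] max [0.56  0.146 0.222] circ [0.501 0.111]
top cap 268 med [0.647 0.185 0.214] min [0.6   0.155 0.202] max [0.677 0.209 0.225] circ [0.639 0.178]
top glass 933 med [0.51  0.285 0.089] min [0.481 0.254 0.02 ] max [0.556 0.326 0.098] circ [0.518 0.29 ]
top glassrim 581 med [0.52  0.292 0.091] min [0.487 0.258 0.085] max [0.556 0.326 0.098] circ [0.521 0.292]
top timer 600 med [ 0.461 -0.095  0.045] min [ 0.434 -0.129  0.01 ] max [ 0.5   -0.063  0.061] circ [ 0.467 -0.097]
top mbox 383 med [0.621 0.005 0.015] min [ 0.58  -0.031  0.009] max [0.651 0.05  0.02 ] circ [0.61  0.008]
top foot 1211 med [0.649 0.186 0.017] min [0.58  0.05  0.005] max [0.779 0.26  0.05 ] circ [0.673 0.147]
top board 2614 (0.49324384331703186, 0.09611472487449646) (0.18065719306468964, 0.22129815816879272) 79.77511596679688 zmed 0.016336134113979994
[[ 0.368  0.027]
 [ 0.586 -0.012]
 [ 0.618  0.165]
 [ 0.4    0.205]]
top bar 91 [0.498 0.086 0.12 ]

[... 497 characters left out ...]
.289 0.089] min [0.486 0.255 0.085] max [0.552 0.325 0.092] circ [0.519 0.29 ]
scene timer 824 med [ 0.458 -0.107  0.043] min [ 0.433 -0.131  0.01 ] max [ 0.496 -0.068  0.06 ] circ [ 0.466 -0.098]
scene mbox 366 med [0.62  0.002 0.014] min [ 0.58  -0.032  0.009] max [0.65  0.049 0.018] circ [0.609 0.008]
scene foot 1043 med [0.645 0.172 0.017] min [0.58  0.05  0.005] max [0.78  0.249 0.05 ] circ [0.68  0.137]
scene board 2732 (0.4922538697719574, 0.09573421627283096) (0.1840594857931137, 0.22089794278144836) 79.36326599121094 zmed 0.015423181012678741
[[ 0.367  0.026]
 [ 0.584 -0.015]
 [ 0.618  0.166]
 [ 0.401  0.207]]
scene bar 222 [0.495 0.07  0.127]
[0.488 0.024 0.1  ] [0.506 0.128 0.137]
```

View pics/topc.png

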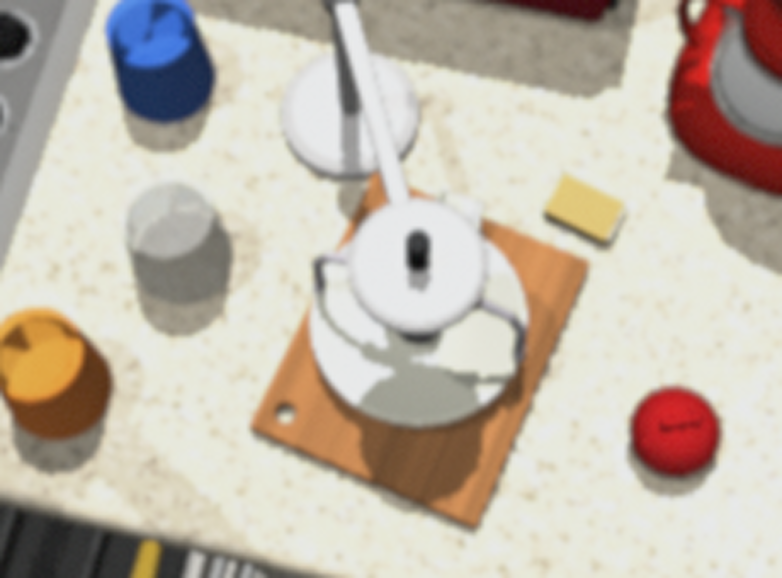

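Board centre is (0.493, 0.096) with yaw about −10°. The glass is at (0.520, 0.291), on +y. The knob is at (0.482, 0.096), about 206 mm from the hinge at about (0.664, 0.194), as it must be. I'll pinch the knob and carry it round the arc.

```bash
cat >> h.py <<'E'
from scipy.spatial.transform import Rotation as Rn
def to(*pts):
    s=robot.read_state();R=Rn.from_rotvec(s["orientation"]).as_matrix()
    for p in pts: print("to",np.round(p,3),"travel",np.round(R.T@(np.array(p)-s["tool_pos"]),3).tolist())
    print("x yaw",np.degrees(np.arctan2(R[1,0],R[0,0])),"y yaw",np.degrees(np.arctan2(R[1,1],R[0,1])),"tilt",np.degrees(np.arccos(-R[2,2])))
E
python3 -m inch '{"travel":[[-0.03,-0.02,-0.03],[-0.07,-0.05,-0.04],[-0.10,-0.08,-0.06],[-0.14,-0.11,-0.06],[-0.17,-0.13,-0.06],[-0.20,-0.155,-0.06],[-0.235,-0.18,-0.06],[-0.265,-0.205,-0.06],[-0.295,-0.23,-0.06],[-0.325,-0.25,-0.06]],"spin":[0,0,0,0,0,0,0,0,0,0]}' 0
python3 -c "
from h import *
to((.482,.0965,.295),(.482,.0965,.243));print(st())"
```

```text
t: 2.13
tool_pos: [0.4417, 0.1777, 0.296]
orientation: [0.705, 3.061, 0.001]
force: [0.8, 0.3, 0.4]
opening: 0.0931
gripper_force: 0.0
to [0.482 0.096 0.295] travel [-0.072, -0.055, 0.001]
to [0.482 0.096 0.243] travel [-0.072, -0.055, 0.053]
x yaw 154.06997855506964 y yaw 64.07000076525281 tilt 0.050452062235345436
{'t': 2.1333, 'q': [0.2747, -0.2278, 1.7258, 0.0, 1.6428, -0.8435], 'tool_pos': [0.4417, 0.1777, 0.296], 'orientation': [0.7047, 3.0608, 0.0007], 'force': [0.7732, 0.3007, 0.3643], 'opening': 0.0931, 'gripper_force': 0.0}
```

```bash
python3 -m inch '{"travel":[[-0.033,-0.026,0],[-0.066,-0.052,0],[-0.066,-0.052,0.025],[-0.066,-0.052,0.052],[-0.066,-0.052,0.052]],"spin":[0,0,0,0,0]}' 0
python3 -m inch '{"travel":[[0,0,0],[0,0,0],[0,0,0],[0,0,0],[0,0,0],[0,0,0]],"spin":[0,0,0,0,0,0]}' 0.95 8
python3 - <<'E'
from h import *
h=np.array([.664,.194]);s=robot.read_state();k=np.array(s["tool_pos"])
r=k[:2]-h;print(np.linalg.norm(r),np.degrees(np.arctan2(r[1],r[0])))
P=[]
for a in np.linspace(0.15,1.5,10):
    c,n=np.cos(-a),np.sin(-a);P.append([*(h+[c*r[0]-n*r[1],n*r[0]+c*r[1]]),k[2]])
to(*P);print(st())
E
```

```text
t: 2.55
tool_pos: [0.4758, 0.1027, 0.2383]
orientation: [-0.707, -3.053, 0.004]
force: [-1.7, -0.3, -1.6]
opening: 0.0932
gripper_force: 0.0
t: 3.05
tool_pos: [0.4784, 0.1044, 0.2446]
orientation: [0.704, 3.06, 0.001]
force: [-0.1, 0.3, -0.3]
opening: 0.0574
gripper_force: 0.0
0.20611633612509095 -154.22632699871716
to [0.467 0.133 0.245] travel [0.023, 0.021, -0.0]
to [0.46  0.163 0.245] travel [0.042, 0.045, -0.0]
to [0.458 0.194 0.245] travel [0.058, 0.072, -0.0]
to [0.46  0.225 0.245] travel [0.069, 0.1, -0.0]
to [0.467 0.255 0.245] travel [0.076, 0.131, -0.0]
to [0.478 0.284 0.245] travel [0.078, 0.161, 0.0]
to [0.494 0.31  0.245] travel [0.076, 0.192, 0.0]
to [0.513 0.335 0.245] travel [0.069, 0.222, 0.0]
to [0.536 0.355 0.245] travel [0.058, 0.251, 0.0]
to [0.561 0.373 0.245] travel [0.043, 0.278, 0.0]
x yaw 154.09626349776966 y yaw 64.09631268778439 tilt 0.08066844397416481
{'t': 3.05, 'q': [0.1101, -0.1773, 1.7749, -0.0001, 1.5426, -1.0086], 'tool_pos': [0.4784, 0.1044, 0.2446], 'orientation': [0.7038, 3.0604, 0.0006], 'force': [-0.1381, 0.2935, -0.2593], 'opening': 0.0574, 'gripper_force': 0.0}
```

```bash
python3 -m inch '{"travel":[[-0.007,-0.005,0.002],[-0.007,-0.005,0.002],[-0.007,-0.005,0.002],[-0.007,-0.005,0.002],[-0.007,-0.005,0.002],[-0.007,-0.005,0.002],[-0.007,-0.005,0.002]],"spin":[0,0,0,0,0,0,0]}' 0.95 8
python3 - <<'E'
from h import *
h=np.array([.664,.194]);s=robot.read_state();k=np.array(s["tool_pos"])
r=k[:2]-h;print(np.linalg.norm(r),np.degrees(np.arctan2(r[1],r[0])))
P=[]
for a in np.linspace(0.15,1.5,10):
    c,n=np.cos(-a),np.sin(-a);P.append([*(h+[c*r[0]-n*r[1],n*r[0]+c*r[1]]),k[2]])
to(*P);print(st())
E
```

```text
t: 3.63
tool_pos: [0.4828, 0.0969, 0.2418]
orientation: [0.705, 3.06, 0.002]
force: [4.6, 1.5, -2.2]
opening: 0.0157
gripper_force: 8.0
0.20557366444357883 -151.81863008451893
to [0.47  0.125 0.242] travel [0.024, 0.02, 0.0]
to [0.462 0.155 0.242] travel [0.044, 0.043, 0.0]
to [0.459 0.185 0.242] travel [0.06, 0.069, 0.0]
to [0.46  0.216 0.242] travel [0.073, 0.097, 0.0]
to [0.465 0.246 0.242] travel [0.081, 0.127, 0.0]
to [0.475 0.276 0.242] travel [0.085, 0.157, 0.0]
to [0.49  0.303 0.242] travel [0.084, 0.188, 0.0]
to [0.508 0.328 0.242] travel [0.078, 0.219, 0.0]
to [0.53  0.35  0.242] travel [0.068, 0.248, 0.0]
to [0.554 0.368 0.242] travel [0.054, 0.275, 0.0]
x yaw 154.06907567183532 y yaw 64.06917474988175 tilt 0.10954155627880953
{'t': 3.6333, 'q': [0.0934, -0.1687, 1.7724, 0.0008, 1.5362, -1.0249], 'tool_pos': [0.4828, 0.0969, 0.2418], 'orientation': [0.7045, 3.0601, 0.002], 'force': [4.5899, 1.5441, -2.2484], 'opening': 0.0157, 'gripper_force': 7.9988}
```

```bash
python3 -m inch '{"travel":[[0.013,0.009,0],[0.024,0.020,0],[0.034,0.031,0],[0.044,0.043,0],[0.052,0.056,0],[0.060,0.069,0],[0.067,0.083,0],[0.073,0.097,0],[0.077,0.112,0],[0.081,0.127,0]],"spin":[0,0,0,0,0,0,0,0,0,0]}'
python3 - <<'E'
from h import *
to((.4647,.246,.242),(.475,.276,.242),(.482,.290,.242),(.49,.303,.242),(.499,.316,.242),(.508,.328,.242),(.519,.340,.242),(.53,.35,.242),(.542,.36,.242),(.554,.368,.242));print(st())
E
```

```text
t: 4.47
tool_pos: [0.4638, 0.2469, 0.2413]
orientation: [-0.704, -3.06, 0.002]
force: [-2.9, -0.5, 0.5]
opening: 0.0155
gripper_force: 8.0
to [0.465 0.246 0.242] travel [-0.001, -0.0, -0.001]
to [0.475 0.276 0.242] travel [0.003, 0.031, -0.001]
to [0.482 0.29  0.242] travel [0.002, 0.047, -0.001]
to [0.49  0.303 0.242] travel [0.001, 0.062, -0.001]
to [0.499 0.316 0.242] travel [-0.001, 0.078, -0.001]
to [0.508 0.328 0.242] travel [-0.004, 0.092, -0.001]
to [0.519 0.34  0.242] travel [-0.009, 0.108, -0.001]
to [0.53  0.35  0.242] travel [-0.014, 0.122, -0.001]
to [0.542 0.36  0.242] travel [-0.021, 0.136, -0.001]
to [0.554 0.368 0.242] travel [-0.028, 0.148, -0.001]
x yaw 154.07850179179184 y yaw 64.07864957798806 tilt 0.13171495664955227
{'t': 4.4667, 'q': [0.3912, -0.0723, 1.6845, 0.0004, 1.5317, -0.7272], 'tool_pos': [0.4638, 0.2469, 0.2413], 'orientation': [-0.7041, -3.0595, 0.0016], 'force': [-2.8641, -0.5177, 0.5321], 'opening': 0.0155, 'gripper_force': 7.9995}
```

Following the arc well. I'll finish the swing, then open and lift.

```bash
python3 -m inch '{"travel":[[0.002,0.016,0],[0.003,0.031,0],[0.002,0.047,0],[0.001,0.062,0],[-0.001,0.078,0],[-0.004,0.092,0],[-0.009,0.108,0],[-0.014,0.122,0],[-0.021,0.136,0],[-0.028,0.148,0]],"spin":[0,0,0,0,0,0,0,0,0,0]}'
python3 -m inch '{"travel":[[0,0,0],[0,0,0],[0,0,0],[0,0,0],[0,0,0],[0,0,-0.02],[0,0,-0.04],[0,0,-0.06],[0,0,-0.08],[0,0,-0.08]],"spin":[0,0,0,0,0,0,0,0,0,0]}' 0
python3 - <<'E'
from h import *
np.set_printoptions(precision=3,suppress=True)
print(st());to((.49,.1,.3))
for n in("top","scene"):
    p,d=cap(n);W=cloud(n,d);ok=d>0;cv2.imwrite(f"pics/{n}1.png",p[:,:,::-1])
    sel=lambda x0,x1,y0,y1,z0,z1:W[ok&(W[...,0]>x0)&(W[...,0]<x1)&(W[...,1]>y0)&(W[...,1]<y1)&(W[...,2]>z0)&(W[...,2]<z1)]
    q=sel(.38,.6,.0,.2,.112,.135)
    if len(q)>5:
        (c,s,a)=cv2.minAreaRect(q[:,:2].astype(np.float32));print(n,"bar",len(q),q.mean(0),c,s,a,q[:,2].max())
        vx,vy,_,_=cv2.fitLine(q[:,:2].astype(np.float32),cv2.DIST_HUBER,0,.01,.01).ravel();print("yaw",np.degrees(np.arctan2(vy,vx)))
    q=sel(.5,.65,.3,.45,.2,.225);print("head",np.median(q,0) if len(q) else None)
    for k in("dish","dish_grip","ball_center","lamp_knob"): print(k,[(np.round(r["centre"],3).tolist(),round(r["p"],2)) for r in models.look_for(n,k)][:3])
t=cv2.imread("pics/top1.png")[130:300,130:360];cv2.imwrite("pics/top1c.png",cv2.resize(t,None,fx=3.4,fy=3.4,interpolation=2))
E
```

```text
t: 5.3
tool_pos: [0.5547, 0.3678, 0.2412]
orientation: [-0.704, -3.06, 0.001]
force: [-1.0, -0.0, 1.2]
opening: 0.0158
gripper_force: 8.0
t: 6.13
tool_pos: [0.5559, 0.3674, 0.3277]
orientation: [0.704, 3.056, 0.008]
force: [0.1, 0.2, 1.4]
opening: 0.0778
gripper_force: 0.0
{'t': 6.1333, 'q': [0.5071, 0.2883, 1.1426, -0.0, 1.7028, -0.6107], 'tool_pos': [0.5559, 0.3674, 0.3277], 'orientation': [0.7041, 3.0556, 0.0082], 'force': [0.1233, 0.2286, 1.4481], 'opening': 0.0778, 'gripper_force': 0.0}
to [0.49 0.1  0.3 ] travel [-0.058, -0.269, 0.026]
x yaw 154.04614615949083 y yaw 64.04782659182622 tilt 0.4518161985615786
top bar 219 [0.499 0.099 0.128] (0.4995562732219696, 0.0994834154844284) (0.1454300582408905, 0.013000463135540485) 83.50243377685547 0.13499378809541507
yaw 84.86034
head [0.57  0.33  0.213]
dish [([0.494, 0.098, 0.044], 0.9)]
dish_grip [([0.498, 0.101, 0.038], 0.73)]
ball_center [([0.492, 0.099, 0.044], 0.71), ([0.496, 0.101, 0.051], 0.68)]
lamp_knob [([0.608, 0.275, 0.214], 0.76)]
scene bar 237 [0.496 0.089 0.128] (0.49905961751937866, 0.0985131710767746) (0.14148947596549988, 0.012408378534018993) 84.45821380615234 0.1349611514854982
yaw 85.41092
head [0.548 0.352 0.213]
dish [([0.5, 0.092, 0.039], 0.67)]
dish_grip [([0.494, 0.095, 0.039], 0.98)]
ball_center [([0.494, 0.089, 0.053], 0.56)]
lamp_knob [([0.57, 0.329, 0.213], 0.72), ([0.499, 0.095, 0.038], 0.64)]
```

View pics/top1c.png

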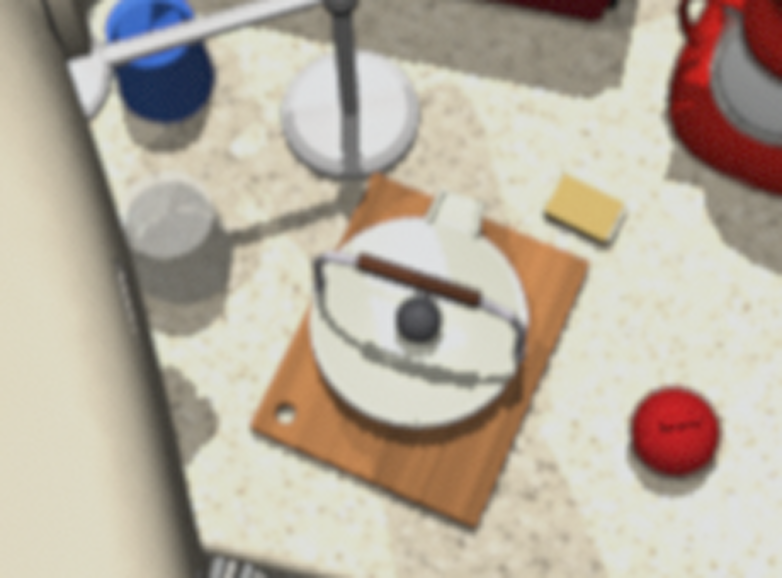

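Lamp aside: in the crop its arm leads left to the head at about (90,90). The ball sits in the middle of the dish at (418,318), and the bar runs (360,262)–(478,297). Bar centre is (0.499, 0.099, 0.127) with its axis at about 85°, so dish yaw is about −5°. Now going over it.

```bash
python3 -m inch '{"travel":[[-0.007,-0.027,0],[-0.014,-0.054,0],[-0.02,-0.08,0],[-0.027,-0.107,0],[-0.034,-0.134,0],[-0.04,-0.16,0],[-0.047,-0.187,0],[-0.054,-0.214,0],[-0.06,-0.24,0],[-0.066,-0.266,0]],"spin":[0.12,0.24,0.36,0.48,0.6,0.72,0.84,0.96,1.08,1.2]}' 0.5
python3 -m inch '{"travel":[[0,0,0],[0,0,0],[0,0,0]],"spin":[0,0,0]}' 
python3 -c "
from h import *
to((.499,.099,.165),(.499,.099,.125));print(st())"
```

```text
t: 7.47
tool_pos: [0.4973, 0.0977, 0.3215]
orientation: [2.317, 2.122, 0.0]
force: [0.7, -1.4, -0.3]
opening: 0.0468
gripper_force: 0.0
t: 7.72
tool_pos: [0.4979, 0.0992, 0.3217]
orientation: [-2.309, -2.13, -0.001]
force: [-0.4, -0.5, 0.3]
opening: 0.0463
gripper_force: 0.0
to [0.499 0.099 0.165] travel [-0.0, 0.001, 0.157]
to [0.499 0.099 0.125] travel [-0.0, 0.001, 0.197]
x yaw 85.39575719010878 y yaw -4.604249258310587 tilt 0.031697785088478696
{'t': 7.7167, 'q': [0.0953, -0.1409, 1.6034, 0.0005, 1.6788, 0.1758], 'tool_pos': [0.4979, 0.0992, 0.3217], 'orientation': [-2.3087, -2.1303, -0.0008], 'force': [-0.3832, -0.5342, 0.2577], 'opening': 0.0463, 'gripper_force': 0.0}
```

```bash
python3 -m inch '{"travel":[[0,0.001,0.035],[0,0.001,0.07],[0,0.001,0.105],[0,0.001,0.13],[0,0.001,0.155],[0,0.001,0.175],[0,0.001,0.19],[0,0.001,0.196],[0,0.001,0.196],[0,0.001,0.196]],"spin":[0.008,0.008,0.008,0.008,0.008,0.008,0.008,0.008,0.008,0.008]}' 0.75
python3 -c "
from h import *
p,d=cap('scene');cv2.imwrite('pics/s2.png',cv2.resize(p[150:310,170:350,::-1],None,fx=3.5,fy=3.5,interpolation=2))
to((.499,.099,.125));print(st())"
```

```text
t: 8.55
tool_pos: [0.499, 0.0995, 0.126]
orientation: [-2.317, -2.121, -0.0]
force: [-0.2, 0.4, 1.0]
opening: 0.023
gripper_force: 0.0
to [0.499 0.099 0.125] travel [-0.0, -0.001, 0.002]
x yaw 84.913306995126 y yaw -5.086723839743669 tilt 0.08227825268976185
{'t': 8.6, 'q': [0.0956, -0.0366, 1.8634, 0.0001, 1.3134, 0.1843], 'tool_pos': [0.4996, 0.0994, 0.1268], 'orientation': [2.3173, 2.1202, 0.0019], 'force': [0.9215, 0.2029, 0.4301], 'opening': 0.0232, 'gripper_force': 0.0}
```

View pics/s2.png

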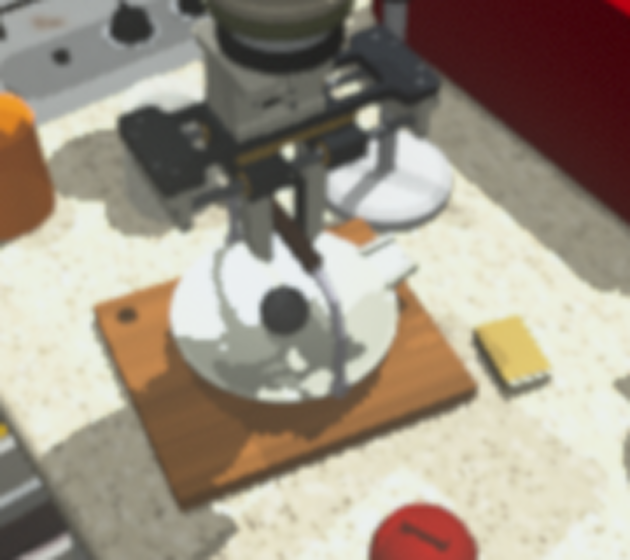

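The two fingers straddle the bar at (300,235) and the ball is centred at (284,310). I'll close gently, then firm up the grip.

```bash
python3 -m inch '{"travel":[[0,0,0],[0,0,0]],"spin":[0,0]}' 0.84 4
python3 -m inch '{"travel":[[0,0,0],[0,0,0],[0,0,0],[0,0,0]],"spin":[0,0,0,0]}' 0.95 5
python3 -m inch '{"travel":[[0,0,0],[0,0,0],[0,0,0]],"spin":[0,0,0]}' 0.95 18
python3 -m inch '{"travel":[[0,0,0],[0,0,0],[0,0,0]],"spin":[0,0,0]}' 0.95 40
python3 -c "
from h import *
to((.499,.099,.125));print(st())"
```

```text
t: 8.77
tool_pos: [0.4997, 0.099, 0.1271]
orientation: [2.318, 2.119, 0.003]
force: [0.3, 0.2, 0.5]
opening: 0.0162
gripper_force: 0.0
t: 9.1
tool_pos: [0.4996, 0.0989, 0.1266]
orientation: [2.318, 2.118, 0.003]
force: [2.2, 0.7, 5.5]
opening: 0.0117
gripper_force: 5.0
t: 9.35
tool_pos: [0.4996, 0.0989, 0.1266]
orientation: [2.318, 2.118, 0.003]
force: [0.8, 1.7, 6.2]
opening: 0.0118
gripper_force: 18.0
t: 9.6
tool_pos: [0.4997, 0.0989, 0.1266]
orientation: [2.318, 2.118, 0.003]
force: [1.3, 1.4, 5.7]
opening: 0.0116
gripper_force: 40.0
to [0.499 0.099 0.125] travel [0.0, -0.001, 0.002]
x yaw 84.83825508007686 y yaw -5.161809396806416 tilt 0.1232328286994417
{'t': 9.6, 'q': [0.0946, -0.0371, 1.8642, 0.0002, 1.3124, 0.1847], 'tool_pos': [0.4997, 0.0989, 0.1266], 'orientation': [2.3184, 2.1184, 0.0028], 'force': [1.2548, 1.3769, 5.6822], 'opening': 0.0116, 'gripper_force': 39.9904}
```

Firm grip, 11.6 mm opening on the 12 mm bar. Lifting slowly with easing.

```bash
python3 -m inch '{"travel":[[0,0,-0.001],[0,0,-0.003],[0,0,-0.006],[0,0,-0.010],[0,0,-0.014],[0,0,-0.018],[0,0,-0.022],[0,0,-0.026],[0,0,-0.030],[0,0,-0.034]],"spin":[0,0,0,0,0,0,0,0,0,0]}'
python3 -m inch '{"travel":[[0,0,-0.003],[0,0,-0.005],[0,0,-0.006],[0,0,-0.006],[0,0,-0.006],[0,0,-0.006]],"spin":[0,0,0,0,0,0]}'
python3 -c "
from h import *
p,d=cap('scene');W=cloud('scene',d);cv2.imwrite('pics/s3.png',cv2.resize(p[150:310,170:350,::-1],None,fx=3.5,fy=3.5,interpolation=2))
print([(np.round(r['centre'],3).tolist(),round(r['p'],2)) for r in models.look_for('scene','ball_center')])
to((.493,.096,.1666));print(st())"
```

```text
t: 10.43
tool_pos: [0.4988, 0.0988, 0.1601]
orientation: [2.319, 2.119, 0.0]
force: [0.2, -0.1, -4.0]
opening: 0.0116
gripper_force: 40.0
t: 10.93
tool_pos: [0.4986, 0.0988, 0.1654]
orientation: [-2.319, -2.119, 0.001]
force: [-0.1, -0.5, -4.3]
opening: 0.0115
gripper_force: 40.0
[([0.494, 0.093, 0.09], 0.44)]
to [0.493 0.096 0.167] travel [-0.003, -0.005, -0.001]
x yaw 84.8405824389927 y yaw -5.159420207890687 tilt 0.030639786699656398
{'t': 11.0333, 'q': [0.0946, -0.0741, 1.8262, 0.0, 1.39, 0.1847], 'tool_pos': [0.4986, 0.0988, 0.1653], 'orientation': [-2.3189, -2.119, 0.0007], 'force': [0.3384, 0.7179, -4.275], 'opening': 0.0116, 'gripper_force': 39.9894}
```

View pics/s3.png

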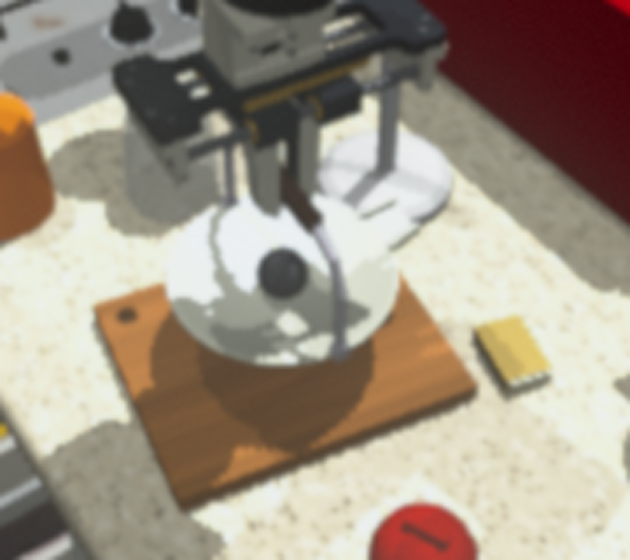

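Dish lifted about 39 mm, ball centred at (282,272). Now a slow quarter turn anticlockwise (negative spin, about 1.52 rad), easing the few mm to the board's middle.

```bash
python3 -m inch '{"travel":[[0,0,0],[0,-0.001,0],[0,-0.001,0],[-0.001,-0.002,0],[-0.001,-0.002,0],[-0.001,-0.003,0],[-0.002,-0.003,0],[-0.002,-0.004,0],[-0.002,-0.004,0],[-0.003,-0.005,0]],"spin":[-0.005,-0.015,-0.03,-0.05,-0.08,-0.12,-0.16,-0.2,-0.24,-0.28]}'
python3 -m inch '{"travel":[[0,0,0],[0,0,0],[0,0,0],[0,0,0],[0,0,0],[0,0,0],[0,0,0],[0,0,0],[0,0,0],[0,0,0]],"spin":[-0.04,-0.08,-0.12,-0.16,-0.2,-0.24,-0.28,-0.32,-0.36,-0.4]}'
python3 -m inch '{"travel":[[0,0,0],[0,0,0],[0,0,0],[0,0,0],[0,0,0],[0,0,0],[0,0,0],[0,0,0],[0,0,0],[0,0,0]],"spin":[-0.04,-0.08,-0.12,-0.16,-0.2,-0.24,-0.28,-0.32,-0.36,-0.4]}'
python3 -c "
from h import *
to((.493,.096,.1656));print(st())
print([(np.round(r['centre'],3).tolist(),round(r['p'],2)) for r in (cap('scene'),models.look_for('scene','ball_center'))[1]])"
```

```text
t: 11.87
tool_pos: [0.4935, 0.0963, 0.1657]
orientation: [1.997, 2.425, 0.0]
force: [-0.6, 0.3, -4.2]
opening: 0.0119
gripper_force: 40.0
t: 12.7
tool_pos: [0.4935, 0.0962, 0.1657]
orientation: [1.475, 2.774, -0.0]
force: [0.4, 0.8, -5.2]
opening: 0.0121
gripper_force: 40.0
t: 13.53
tool_pos: [0.4935, 0.0962, 0.1656]
orientation: [0.895, 3.011, -0.0]
force: [0.2, -0.5, -3.9]
opening: 0.0119
gripper_force: 40.0
to [0.493 0.096 0.166] travel [0.0, -0.0, 0.0]
x yaw 146.90607852794327 y yaw 56.9060784069153 tilt 0.0037577983612759815
{'t': 13.5333, 'q': [0.0905, -0.0904, 1.841, -0.0001, 1.3909, -0.9027], 'tool_pos': [0.4935, 0.0962, 0.1656], 'orientation': [0.8947, 3.0115, -0.0001], 'force': [0.1613, -0.508, -3.8679], 'opening': 0.0119, 'gripper_force': 39.9899}
[([0.487, 0.09, 0.09], 0.77)]
```

```bash
python3 -m inch '{"travel":[[0,0,0],[0,0,0],[0,0,0],[0,0,0],[0,0,0],[0,0,0],[0,0,0],[0,0,0],[0,0,0],[0,0,0]],"spin":[-0.04,-0.08,-0.12,-0.16,-0.2,-0.24,-0.28,-0.315,-0.345,-0.37]}'
python3 -m inch '{"travel":[[0,0,0],[0,0,0],[0,0,0],[0,0,0],[0,0,0],[0,0,0],[0,0,0],[0,0,0],[0,0,0],[0,0,0]],"spin":[-0.02,-0.035,-0.045,-0.053,-0.06,-0.065,-0.069,-0.07,-0.07,-0.07]}'
python3 - <<'E'
from h import *
np.set_printoptions(precision=3,suppress=True)
to((.493,.096,.1656));print(st())
for n in("top","scene"):
    p,d=cap(n);W=cloud(n,d);ok=d>0;cv2.imwrite(f"pics/{n}4.png",p[:,:,::-1])
    sel=lambda x0,x1,y0,y1,z0,z1:W[ok&(W[...,0]>x0)&(W[...,0]<x1)&(W[...,1]>y0)&(W[...,1]<y1)&(W[...,2]>z0)&(W[...,2]<z1)]
    q=sel(.4,.6,.16,.215,.06,.1)
    if len(q): print(n,"lip",len(q),q.mean(0),q.min(0),q.max(0)); f=q[q[:,1]>.178]; print("tip",len(f),f.mean(0) if len(f) else "")
    q=sel(.45,.58,.24,.34,.085,.1); print("glass",len(q), cv2.minEnclosingCircle(q[:,:2].astype(np.float32))if len(q) else "")
    for k in("dish","ball_center","glass"): print(k,[(np.round(r["centre"],3).tolist(),round(r["p"],2)) for r in models.look_for(n,k)][:3])
a=cv2.resize(cv2.imread("pics/top4.png")[130:300,130:360],(400,296));b=cv2.resize(cv2.imread("pics/scene4.png")[130:300,150:380],(400,296))
cv2.imwrite("pics/both4.png",np.hstack([a,b]))
E
```

```text
t: 14.47
tool_pos: [0.4935, 0.0962, 0.1656]
orientation: [-0.329, -3.124, 0.0]
force: [0.1, -0.1, -4.3]
opening: 0.0115
gripper_force: 40.0
t: 15.3
tool_pos: [0.4936, 0.0962, 0.1657]
orientation: [0.221, 3.134, 0.0]
force: [0.8, -0.8, -3.4]
opening: 0.0118
gripper_force: 40.0
to [0.493 0.096 0.166] travel [0.001, -0.0, 0.0]
x yaw 171.92291388203347 y yaw 81.92291395766811 tilt 0.0033093937253032995
{'t': 15.3, 'q': [0.0906, -0.0902, 1.8408, 0.0, 1.3909, -1.3393], 'tool_pos': [0.4936, 0.0962, 0.1657], 'orientation': [0.2213, 3.1337, 0.0], 'force': [0.8112, -0.8268, -3.4147], 'opening': 0.0118, 'gripper_force': 39.9894}
top lip 257 [0.504 0.177 0.086] [0.481 0.16  0.075] [0.536 0.197 0.097]
tip 117 [0.504 0.187 0.088]
glass 573 ((0.5206421613693237, 0.2920342981815338), 0.03494701534509659)
dish [([0.498, 0.145, 0.082], 0.88)]
ball_center [([0.494, 0.09, 0.096], 0.53), ([0.559, 0.355, 0.215], 0.34)]
glass [([0.391, 0.339, 0.088], 0.97), ([0.643, 0.339, 0.073], 0.87), ([0.506, 0.288, 0.097], 0.65)]
scene lip 105 [0.495 0.178 0.085] [0.456 0.16  0.076] [0.522 0.197 0.094]
tip 62 [0.504 0.188 0.088]
glass 345 ((0.5185257196426392, 0.289861798286438), 0.03510202467441559)
dish [([0.487, 0.093, 0.074], 0.93)]
ball_center [([0.487, 0.087, 0.09], 0.7)]
glass [([0.392, 0.322, 0.065], 0.8)]
```

View pics/both4.png

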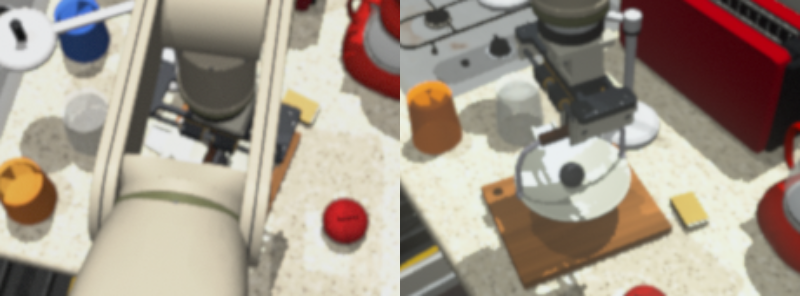

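The lip tip bears 83.5° by depth and 81.9° by the tool. The glass bears 82.4°, so the aim is right. In the right view the ball sits centred at (572,175), the glass at (520,110) and the matchbox are in place. In the left view the timer (345,220) is in place and the lamp head (25,35) is aside. I'll settle briefly and hand in.

```bash
python3 -m inch '{"travel":[[0,0,0],[0,0,0],[0,0,0],[0,0,0],[0,0,0],[0,0,0],[0,0,0],[0,0,0],[0,0,0],[0,0,0]],"spin":[0,0,0,0,0,0,0,0,0,0]}'
python3 -c "
from h import *
print(close_job())"
```

```text
t: 16.53
tool_pos: [0.4935, 0.0963, 0.1656]
orientation: [0.221, 3.134, -0.0]
force: [0.2, -0.1, -4.2]
opening: 0.0121
gripper_force: 40.0
the job is handed in; nothing more can be done
None
```

The job is handed in at about 16.5 s: the lamp is swung aside, and the dish is held level about 4 cm above the middle of the board. Its lip points at the glass to within about a degree, the ball is central, and the glass, egg timer and matchbox stand where they were.

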